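Ready a dose: rest the syringe, open the safety cap

ROBOT

A 6-joint arm with a two-finger parallel gripper is mounted at the origin on a cart in front of the work surface, level with it; the furniture and walls round the work are solid. World frame = base frame: x ahead of the robot, y to its left, z up, the work surface at z = 0. Lengths are in m, angles in rad, forces in N, time in s.
With the tool pointing down it reaches from about 0.2 to 0.875 m from the base axis. Payload 3.4 kg.
Tool frame: the origin (TCP) lies between the finger pads; the fingertips stand 25 mm ahead of it and the grasp point (between the pads) lies 6 mm ahead of it (r.nose_length is the z of the fingertips in the tool frame, in m); z points along the fingers, y is the line along which they close (so a half turn about z gives the same grasp; the last joint's range is limited). The gripper opens to 94 mm and grips with 3 to 60 N. Pads are 16 mm wide; open, the fingers measure 119 mm over their backs; the gripper's body (75 mm by 177 mm) begins 78 mm behind the grasp point.
Start: joints at [1.121, 0.276, 1.505, -0, 1.361, -0.121], TCP at [0.186, 0.544, 0.23] pointing down, gripper open.
Joint ranges: [-2.89, 2.89], [-0.75, 2.08], [0.22, 2.7], [-1.18, 4.32], [0.11, 2.71], [-2.7, 2.7]. Speed limits (rad/s): [2.57, 2.57, 3.14, 3.14, 3.14, 3.14].

INTERFACE

Orientations are given as a unit quaternion [w, x, y, z].
In Python, from plant import r, gripper_to, inverse_kinematics, vision, models, telemetry gives the robot as it stands. Calls block until the motion is done:
- r.move_to(position, orientation): joint-space move of the TCP to a pose.
- r.move_l(position, rot=None, vel=0.15, guard=None): straight line of the TCP; rot=None keeps the orientation; vel is the mean speed in m/s. With guard (N) it stops when the force on the tool has changed by that much, and returns True; else False.
- r.movej(angles): joint-space move.
- gripper_to(opening, f_grip=None): finger opening in m; f_grip is the grip in N (None keeps the last); returns when the fingers have stopped.
- r.hold(seconds).
- inverse_kinematics(position, orientation): joint angles nearest the present ones, or None.
- vision.snapshot(name): name is "side" or "top"; returns the picture (400x640x3 uint8, red, green, blue); there is no depth.
- vision.get_calibration(name): a dict with "fx", "fy", "cx", "cy" (pixels), "position" and "orientation" of the camera in the world. Camera axes: x right, y down, z forward; pixel columns grow to the right and rows downward; lengths in m; the calibration is good to about 2 mm. A picture is of the moment at which its call begins. get_calibration takes no time and is no camera call.
A pose or a line that the arm cannot do raises r.PlanningError and nothing moves.
- r.sign_off(): hands the job in; it is judged then, once.
Trained networks look in the newest picture that a camera, given by its name, has taken for a name from the list of things; names that differ only in an ending like _2 or _b are one class to them, and where a whole thing is asked for, a point or a joint stands for the part that bears it (a point fixed in the world has none). Each returns a list of dicts, best first, with "score" (0 to 1); they miss things now and then, are a little off and sometimes report something else, mostly with a low value. They report only what shows in the picture. A call takes as long as a camera call. They do not tell look-alikes from the thing itself.
- models.boxes_of(thing, camera): "at" ([x, y, z] in m, in world coordinates, good to about 4 mm: the middle of the surface that is visible of it).
- models.regions_of(thing, camera): "pixels" (400x640 bool, what is visible of it).
- models.mark_of(thing, camera): "at" ([x, y, z] in m, in world coordinates, good to about 4 mm: a listed point, or the origin of a listed thing).
Readings, each from a call of its own:
- telemetry.current_t(): time.
- telemetry.current_joints(): joint angles.
- telemetry.current_dq(): joint speeds.
- telemetry.current_joint_efforts(): joint torques, N m.
- telemetry.current_ee_pos(): TCP position.
- telemetry.current_tool_rot(): TCP orientation.
- telemetry.current_wrist_force(): force on the tool from outside, world axes, zero at the start.
- telemetry.current_torque(): the same for the moment, N m.
- telemetry.current_opening(): finger opening in m.
- telemetry.current_finger_force(): force on a finger pad.
Only numpy, scipy, OpenCV 4.12 (cv2) and the standard library are available. Lean on these libraries where they do the work, as an engineer would, in place of code of your own. Each camera call takes 0.05 s, during which the arm holds its last target. There are 200 camera calls.

TASK

Get the medicine ready for someone who will draw up a dose. First lay the dosing syringe gently (do not drop it) in the two V notches of the white stand and let go, so that it rests level with its barrel in both; then push the child-safety cap of the amber bottle down, twist it anticlockwise, lift it off, and finish holding it up in the gripper, upright, a few centimetres clear above the open bottle. The bottle stays seated in its pocket, the syringe stays in the notches, and the other things on the worktop are left alone.

Things in the scene. Friction and masses are not known exactly. Their poses are not given: they have to be found in the camera images.
- stand: white plastic dosing stand, fixed: tray 200 mm (its x) by 150 mm (its y), 10 mm thick plus a 5 mm rim. Far half (+x): square pocket, walls up to 40 mm, holds the amber bottle; near half (-x): two blue Y-shaped posts with V notches on top. Origin on the worktop, 5 mm to the +x side of the tray's middle; z up, x from the notches to the bottle
- saddles (a point): point midway between the two V notches, 55 mm above the worktop: the syringe is home when barrel is here and the barrel lies along the stand's y, tip to either side (12 mm off lengthwise still counts). Axes as the stand's. Notches 36 mm to either side along y, 8 mm thick, flanks at 45 deg, lowest point 14 mm below here, arm tops 2 mm above. Bottle's near side 80 mm away
- syringe: oral dosing syringe, lying along its x: clear barrel 20 mm thick, 110 mm long; tip 7 mm thick, 14 mm long at +x; flange 34 mm wide, 20 mm high and orange plunger at -x; 151 mm long, 30 g. Origin under the middle of the barrel, on its lowest line, z up. Starts on the worktop left of the stand, tip roughly away from the robot; pick across the barrel's middle
- bottle: amber square medicine bottle, 60 x 60 mm, shoulder 80 mm and mouth 112 mm above its origin (middle of its underside), z up; loose, 0.35 kg, 1 mm play in the pocket, which keeps it from turning. Its underside stands 10 mm above the worktop
- cap: white ribbed push-and-turn cap, red arrows on top, 44 mm across, 28 mm tall, 30 g. Origin in the middle of its lower rim, z up on its axis; closed, the origin is 98 mm above the bottle's. Grip it round the side; the shoulder is 18 mm below its rim where fingertips come. Pressed down, it turns anticlockwise (from above) and lifts straight off; clockwise it is blocked
- pill_box: light blue weekly pill organiser, 97 x 215 x 30 mm, at the left front; leave alone. Origin in the middle of its underside
- glass: empty drinking glass, 81 mm wide, 93 mm tall; leave alone. Origin in the middle of its underside
- vitamins: small clear bottle with a white lid, 48 mm wide, 82 mm tall; leave alone (not the medicine). Origin in the middle of its underside
- tin_1: low round food tin, 86 mm wide, 40 mm tall; leave alone. Origin in the middle of its underside
- teaspoon_1: metal teaspoon, 130 mm long; leave alone. Origin in the middle of its underside
- barrel (a point): middle of the syringe barrel, on its axis (10 mm above the syringe's origin); axes as the syringe's
- pocket (a point): middle of the floor of the stand's square pocket, 10 mm above the worktop, where the bottle's origin sits; axes as the stand's
- cap_top (a point): middle of the cap's top, 136 mm above the worktop when closed. To free the cap, push it down at least 2.5 mm (4 mm is good, hard stop at 6 mm) and, while it is down, turn it about 60 degrees anticlockwise (free from 45 to 80, end stop about 85)
- liner (a joint): sprung liner inside the cap, m: 0 with the cap closed and not pressed, grows by the distance the cap is pushed down (0.006 at the stop), -0.0015 when the cap is free. Spring 6 N at 0, 11 N at 0.004
Not all that is in view belongs to the job. Several things have the shape of the cap; the one meant has the colours described above.

How it is judged:
By the outcome, as a careful person would: the job done as asked, in the order asked, and still so for the second after the job is handed in, while the arm keeps its last pose, push and grip.
It also fails if it takes over 56 s, if anything falls off the work surface, if the arm or the gripper's body presses on something with over 40 N, if the wrist force passes 120 N, or if a joint passes its speed limit or range.

## Working session

There is one attempt and no reset: what is moved stays moved. The work goes in short steps, each a Python script; the robot and the scene stay as the last script left them, time stands still between calls to the robot, and variables do not carry over. Pictures are saved under pics/ and viewed, at most 10 in all, crops included, and the job is handed in when it is done.

```bash
ls; mkdir -p pics; python3 - <<'E'
from plant import r,vision,models,telemetry
import cv2,numpy as np
ims={}
for c in("side","top"):
    im=vision.snapshot(c);cv2.imwrite(f"pics/{c}0.png",im[:,:,::-1])
    k=vision.get_calibration(c);print(c,{a:np.round(b,4).tolist() for a,b in k.items()})
    for t in("stand","saddles","syringe","barrel","bottle","cap","cap_top","pocket"):
        print(c,t,[(np.round(d["at"],4).tolist(),round(d["score"],2)) for d in models.mark_of(t,c)[:4]])
print(telemetry.current_t(),telemetry.current_tool_rot(),r.nose_length)
E
```

```text
pics
side {'fx': 371.7459, 'fy': 371.7459, 'cx': 320.1116, 'cy': 197.7027, 'position': [0.4283, 1.0844, 0.5781], 'orientation': [0.0414, -0.1002, 0.8723, -0.4768]}
side stand [([0.4882, 0.2213, 0.0032], 0.73)]
side saddles [([0.4292, 0.2171, 0.0523], 0.75)]
side syringe [([0.5289, 0.4288, 0.0017], 0.59)]
side barrel [([0.595, 0.5512, -0.0025], 0.59), ([0.5279, 0.4304, 0.0095], 0.57)]
side bottle [([0.5378, 0.2283, 0.0068], 0.81)]
side cap [([0.401, 0.3729, 0.0029], 0.88), ([0.5389, 0.223, 0.1103], 0.71)]
side cap_top [([0.4034, 0.3695, 0.0287], 0.86), ([0.5405, 0.2224, 0.0063], 0.45)]
side pocket [([0.5434, 0.2207, 0.0087], 0.9)]
top {'fx': 441.9787, 'fy': 441.9787, 'cx': 316.5268, 'cy': 198.5357, 'position': [0.4667, 0.3994, 1.0381], 'orientation': [0.0441, -0.7006, 0.7115, -0.0312]}
top stand [([0.4952, 0.2184, -0.0014], 0.87)]
top saddles [([0.4299, 0.2156, 0.0567], 0.73)]
top syringe [([0.524, 0.4329, 0.0034], 0.74), ([0.493, 0.2189, 0.0001], 0.45)]
top barrel [([0.5289, 0.4262, 0.0095], 0.92)]
top bottle [([0.5395, 0.2209, 0.0092], 0.68), ([0.5289, 0.4303, 0.0121], 0.38), ([0.5288, 0.6237, -0.0015], 0.37)]
top cap [([0.5391, 0.2232, 0.1089], 0.62), ([0.4054, 0.3711, 0.001], 0.53)]
top cap_top [([0.5348, 0.224, 0.1366], 0.9), ([0.3997, 0.3688, 0.0292], 0.87)]
top pocket [([0.5411, 0.2237, 0.0097], 0.62), ([0.5978, 0.5474, -0.0007], 0.38)]
0.9 [1.65766915e-05 1.63651569e-01 9.86518198e-01 9.23280925e-05] 0.025
```

View pics/side0.png

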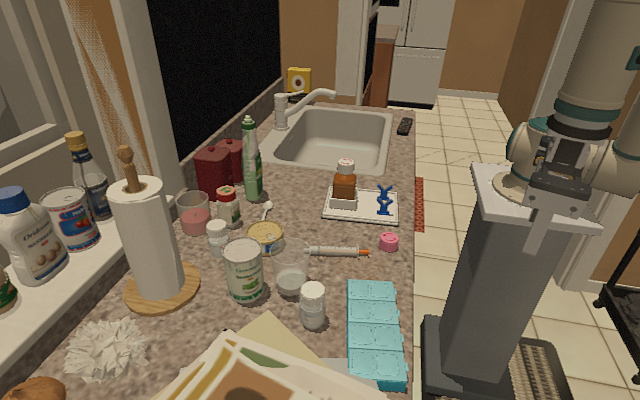

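View pics/top0.png

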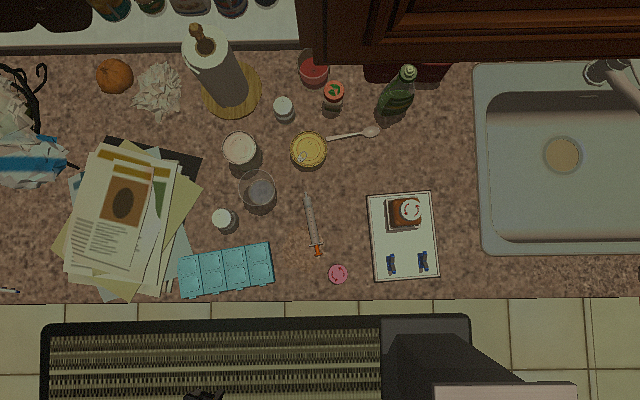

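Pink cap near (388,240) side / (337,273) top is a decoy. The white cap with red arrows is on the amber bottle at (346,165) side / (410,209) top. The blue posts are at top (391,264) and (423,262). The syringe lies at top (307,195) to (318,255), with the orange plunger nearer the robot. Next I'll measure these precisely.

```bash
cat > h.py <<'E'
from plant import r,gripper_to,inverse_kinematics,vision,models,telemetry
import cv2,numpy as np
from scipy.spatial.transform import Rotation as R
def cam(c):
    k=vision.get_calibration(c);q=k["orientation"]
    return k,R.from_quat([q[1],q[2],q[3],q[0]]).as_matrix(),np.array(k["position"])
def rays(c,uv):
    k,M,p=cam(c);uv=np.atleast_2d(uv).astype(float)
    return p,np.c_[(uv[:,0]-k["cx"])/k["fx"],(uv[:,1]-k["cy"])/k["fy"],np.ones(len(uv))]@M.T
def plane(c,uv,z):
    p,d=rays(c,uv);return p+d*((z-p[2])/d[:,2])[:,None]
def tri(a,b):
    p,d=rays("side",a);q,e=rays("top",b);d,e=d[0],e[0]
    s=np.linalg.lstsq(np.c_[d,-e],q-p,rcond=None)[0]
    A,B=p+d*s[0],q+e*s[1];return (A+B)/2,np.linalg.norm(A-B)
def uvs(m):
    y,x=np.nonzero(m);return np.c_[x,y]
def down(yaw):  # tool z down, tool y (closing line) at angle yaw in the world xy plane
    y=np.array([np.cos(yaw),np.sin(yaw),0]);z=np.array([0,0,-1.]);x=np.cross(y,z)
    q=R.from_matrix(np.c_[x,y,z]).as_quat();return [q[3],q[0],q[1],q[2]]
def st():
    print("t",round(telemetry.current_t(),2),"p",np.round(telemetry.current_ee_pos(),4),"F",np.round(telemetry.current_wrist_force(),1),"M",np.round(telemetry.current_torque(),2),"open",round(telemetry.current_opening(),4),"fp",np.round(telemetry.current_finger_force(),1),"q",np.round(telemetry.current_joints(),2))
E
python3 - <<'E'
from h import *
np.set_printoptions(precision=4,suppress=True)
S={}
for c in("side","top"):
    im=vision.snapshot(c)
    for t in("syringe","stand","bottle","cap"):
        L=models.regions_of(t,c);print(c,t,[(round(d["score"],2),uvs(d["pixels"]).mean(0).round(1).tolist(),int(d["pixels"].sum())) for d in L[:3]])
        S[c,t]=L
    i=im.astype(int);bl=((i[:,:,2]-i[:,:,0]>60)&(i[:,:,2]-i[:,:,1]>35)).astype(np.uint8)
    n,l,s,ce=cv2.connectedComponentsWithStats(bl)
    for k in range(1,n):
        if s[k,4]>30: print(c,"blue",ce[k],s[k])
# syringe
for c in("side","top"):
    P=plane(c,uvs(S[c,"syringe"][0]["pixels"]),0.01)[:,:2]
    m,e=cv2.PCACompute(P.astype(np.float32),None);q=(P-m)@e[0]
    print(c,"syr",m,e[0],"ends",m[0]+e[0]*q.min(),m[0]+e[0]*q.max(),np.ptp(q),"yaw",np.degrees(np.arctan2(e[0,1],e[0,0])))
m=S["top","stand"][0]["pixels"].copy()
P=plane("top",uvs(m),0.013)[:,:2].astype(np.float32)*1000
print("stand rect",cv2.minAreaRect(P))
E
```

```text
side syringe [(0.94, [337.5, 250.2], 474), (0.66, [364.4, 206.9], 2235)]
side stand [(0.78, [364.0, 206.7], 2249)]
side bottle [(0.58, [344.3, 185.7], 579)]
side cap [(0.72, [388.8, 241.5], 331), (0.52, [345.4, 165.7], 248)]
side blue [383.4526 201.0632] [377 184  16  31 190]
top syringe [(0.78, [311.8, 224.8], 453), (0.42, [409.5, 209.8], 381)]
top stand [(0.58, [401.9, 240.2], 4948)]
top bottle [(0.62, [399.7, 214.7], 422)]
top cap [(0.98, [409.8, 210.0], 441), (0.65, [337.5, 273.5], 319)]
side syr [[0.5169 0.4301]] [0.9853 0.171 ] ends [0.4471 0.418 ] [0.5805 0.4412] 0.1354430275816787 yaw 9.843086
top syr [[0.5156 0.4294]] [0.9821 0.1881] ends [0.4461 0.4161] [0.5831 0.4424] 0.1394809012164733 yaw 10.844261
stand rect ((487.98956298828125, 220.4816436767578), (201.75234985351562, 154.4573211669922), 3.963137149810791)
```

```bash
python3 - <<'E'
from h import *
np.set_printoptions(precision=4,suppress=True)
C={}
for c in("side","top"):
    im=vision.snapshot(c)
    hsv=cv2.cvtColor(im,cv2.COLOR_RGB2HSV)
    bl=cv2.inRange(hsv,(108,110,40),(128,255,255))
    if c=="top":
        n,l,s,ce=cv2.connectedComponentsWithStats(bl)
        for k in range(1,n):
            if s[k,4]>20 and 360<ce[k][0]<450 and ce[k][1]>230:
                P=plane(c,uvs(l==k),0.055)[:,:2];print("post",P.mean(0),P.min(0),P.max(0),s[k])
    L=models.regions_of("cap",c)
    C[c]=[u for u in (uvs(d["pixels"]) for d in L) if abs(u.mean(0)[0]-(345 if c=="side" else 410))<8][0]
    for t in ("glass","vitamins"): print(c,t,[np.round(d["at"],3).tolist() for d in models.mark_of(t,c)[:3]])
    P=plane(c,C[c],.128);print("cap",c,P.mean(0),P.min(0),P.max(0))
print("cap tri",tri(C["side"].mean(0),C["top"].mean(0)))
print("syr tri",tri([337.5,250.2],[311.8,224.8]))
q0=telemetry.current_joints()
for nm,p,ys in(("pick",[.5275,.43,.029],(100.5,-79.5)),("place",[.4296,.2165,.074],(4,184)),("cap",[.5395,.2232,.131],(4,64,94,154,184,-116,-86,-26,34))):
    for y in ys:
        q=inverse_kinematics(p,down(np.radians(y)));print(nm,y,None if q is None else np.round(q,2))
E
```

```text
side glass [[0.595, 0.551, -0.003]]
side vitamins [[0.527, 0.624, 0.002]]
cap side [0.5375 0.2324 0.128 ] [0.5183 0.194  0.128 ] [0.5575 0.2712 0.128 ]
post [0.4357 0.1898] [0.4173 0.1778] [0.4521 0.1958] [418 251   9  17  39]
post [0.4329 0.259 ] [0.4118 0.2501] [0.4466 0.264 ] [387 254   7  17  35]
top glass [[0.596, 0.545, -0.001]]
top vitamins [[0.53, 0.628, -0.001], [0.687, 0.432, -0.002]]
cap top [0.5375 0.2235 0.128 ] [0.5147 0.2006 0.128 ] [0.5601 0.2462 0.128 ]
cap tri (array([0.5383, 0.2224, 0.1225]), np.float64(0.0009169360451196751))
syr tri (array([0.5163, 0.4294, 0.0092]), np.float64(0.0013977736514766183))
pick 100.5 [ 0.58  0.58  1.53 -0.    1.03 -1.17]
pick -79.5 [ 0.58  0.58  1.53 -0.    1.03  1.97]
place 4 [ 0.32  0.28  1.93 -0.    0.92  0.25]
place 184 None
cap 4 [ 0.27  0.36  1.64 -0.    1.14  0.2 ]
cap 64 [ 0.27  0.36  1.64 -0.    1.14 -0.84]
cap 94 [ 0.27  0.36  1.64 -0.    1.14 -1.37]
cap 154 [ 0.27  0.36  1.64 -0.    1.14 -2.41]
cap 184 None
cap -116 [ 0.27  0.36  1.64 -0.    1.14  2.3 ]
cap -86 [ 0.27  0.36  1.64 -0.    1.14  1.77]
cap -26 [ 0.27  0.36  1.64 -0.    1.14  0.73]
cap 34 [ 0.27  0.36  1.64 -0.    1.14 -0.32]
```

The points fit the sizes given: cap middle at about z 0.1225, barrel axis at z 0.009, and bottle to notches 110 mm. I'll pick the syringe now.

```bash
python3 - <<'E'
from h import *
o=down(np.radians(100.5));b=[.5275,.430]
r.move_to(b+[.15],o);gripper_to(.05,12)
r.move_l(b+[.0285],vel=.1,guard=6);st()
gripper_to(0.0,12);st()
r.move_l(b+[.2],vel=.15);st()
o=down(np.radians(4))
r.move_to([.429,.216,.2],o);st()
for c in("side","top"):
    im=vision.snapshot(c);cv2.imwrite(f"pics/{c}1.png",im[:,:,::-1])
    for t in("barrel","saddles"):print(c,t,[(np.round(d["at"],3).tolist(),round(d["score"],2)) for d in models.mark_of(t,c)[:3]])
a=cv2.imread("pics/side1.png")[100:300,280:560];b=cv2.imread("pics/top1.png")[150:350,280:560]
cv2.imwrite("pics/j1.png",cv2.resize(np.vstack([a,b]),None,fx=1.5,fy=1.5,interpolation=cv2.INTER_CUBIC))
E
```

```text
t 5.38 p [0.528  0.4303 0.0293] F [-1.1 -0.2  0.5] M [ 0.   -0.05  0.03] open 0.0502 fp 0.0 q [ 0.58  0.58  1.53  0.    1.03 -1.17]
t 5.96 p [0.5276 0.4301 0.0287] F [-0.4 -0.2  0.8] M [ 0.13  0.1  -0.04] open 0.0194 fp 12.0 q [ 0.58  0.58  1.53  0.    1.03 -1.17]
t 7.25 p [0.527  0.4296 0.1988] F [ 0.3 -0.1 -1.1] M [0.1  0.01 0.02] open 0.0194 fp 12.0 q [ 0.58  0.45  1.31 -0.    1.38 -1.17]
t 8.53 p [0.4294 0.2163 0.1999] F [ 0.3  0.1 -0.1] M [-0.03  0.08 -0.  ] open 0.0195 fp 12.0 q [0.32 0.15 1.75 0.   1.24 0.25]
side barrel [([0.428, 0.216, 0.182], 0.71)]
side saddles [([0.431, 0.216, 0.052], 0.56)]
top barrel [([0.43, 0.212, 0.181], 0.79)]
top saddles [([0.43, 0.214, 0.054], 0.75)]
```

View pics/j1.png

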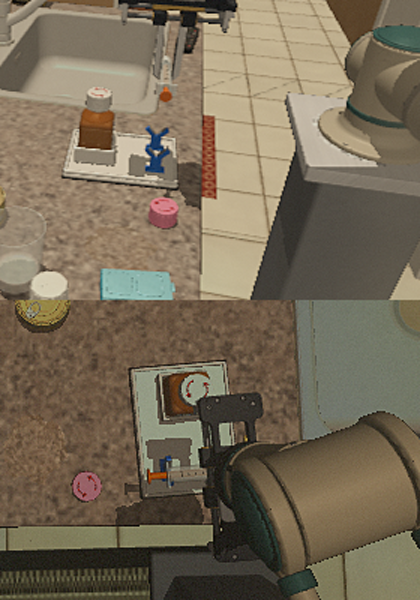

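The crop shows the syringe held level over the two blue posts (side crop about (160,100), top crop about (180,475)), with the plunger towards +y. Lower it slowly with a guard.

```bash
python3 - <<'E'
from h import *
p=[.4295,.2155]
r.move_l(p+[.088],vel=.12);st()
print(r.move_l(p+[.0725],vel=.02,guard=2.5));st()
gripper_to(.026,5);st();r.hold(.2)
for c in("side","top"):
    im=vision.snapshot(c);cv2.imwrite(f"pics/{c}2.png",im[:,:,::-1])
    for t in("barrel","saddles"):print(c,t,[(np.round(d["at"],3).tolist(),round(d["score"],2)) for d in models.mark_of(t,c)[:3]])
E
```

```text
t 9.92 p [0.4301 0.2157 0.0886] F [-0.5 -0.2 -0.1] M [-0.04  0.07  0.03] open 0.0194 fp 12.0 q [0.32 0.27 1.92 0.   0.96 0.25]
True
t 10.56 p [0.4287 0.2153 0.0742] F [-0.2 -0.2  1.1] M [-0.04  0.11  0.05] open 0.0199 fp 12.0 q [0.32 0.28 1.93 0.   0.93 0.25]
t 10.91 p [0.4287 0.2152 0.0743] F [0.5 0.4 0.3] M [-0.1   0.03 -0.01] open 0.026 fp 0.0 q [0.32 0.28 1.93 0.   0.93 0.25]
side barrel [([0.426, 0.219, 0.054], 0.64), ([0.541, 0.222, 0.109], 0.63)]
side saddles []
top barrel [([0.427, 0.213, 0.055], 0.65)]
top saddles [([0.43, 0.213, 0.054], 0.66)]
```

```bash
python3 - <<'E'
from h import *
gripper_to(.045);r.move_l([.4287,.2153,.2],vel=.1);st()
c=[.538,.223]
r.move_to(c+[.2],down(np.radians(-26)));gripper_to(.075)
for cm in("side","top"):
    im=vision.snapshot(cm);cv2.imwrite(f"pics/{cm}3.png",im[:,:,::-1])
    for t in("barrel","saddles","cap_top","bottle"):print(cm,t,[(np.round(d["at"],3).tolist(),round(d["score"],2)) for d in models.mark_of(t,cm)[:3]])
st()
a=cv2.imread("pics/side3.png")[100:300,280:480];b=cv2.imread("pics/top3.png")[150:350,330:530]
cv2.imwrite("pics/j3.png",cv2.resize(np.hstack([a,b]),None,fx=2,fy=2,interpolation=cv2.INTER_CUBIC))
E
```

```text
t 13.33 p [0.4283 0.2151 0.1994] F [-1.1 -0.  -0.5] M [-0.05  0.06 -0.04] open 0.0452 fp 0.0 q [0.32 0.15 1.75 0.   1.24 0.25]
side barrel [([0.429, 0.219, 0.055], 0.56)]
side saddles [([0.429, 0.216, 0.052], 0.89)]
side cap_top [([0.404, 0.373, 0.029], 0.87), ([0.537, 0.221, 0.138], 0.76)]
side bottle [([0.541, 0.225, 0.004], 0.58)]
top barrel [([0.432, 0.213, 0.055], 0.88)]
top saddles [([0.431, 0.215, 0.056], 0.75)]
top cap_top [([0.403, 0.368, 0.032], 0.75), ([0.535, 0.224, 0.135], 0.58)]
top bottle [([0.539, 0.222, 0.012], 0.8)]
t 15.02 p [0.538 0.223 0.2  ] F [-0.2  0.5 -0. ] M [-0.06  0.08 -0.01] open 0.0749 fp 0.0 q [ 0.27  0.31  1.54 -0.    1.3   0.73]
```

View pics/j3.png

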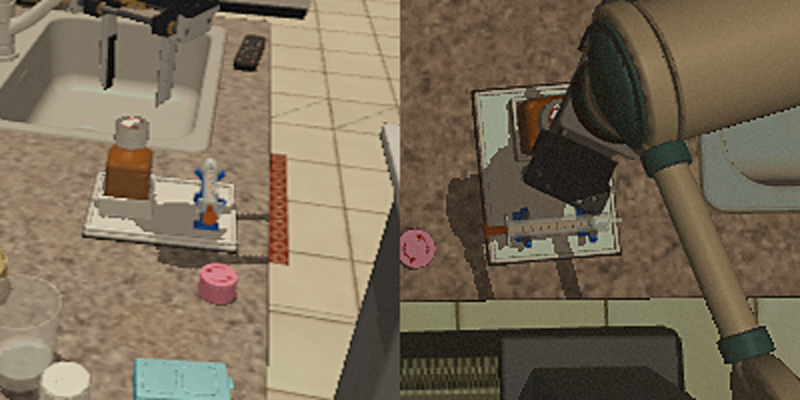

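The syringe lies level across both blue notches (top crop (555,230)), and the gripper is over the white cap (side crop (132,130)). I'll close gently on the cap to check centring.

```bash
python3 - <<'E'
from h import *
r.move_l([.538,.223,.132],vel=.08,guard=6);st()
gripper_to(0.0,6);r.hold(.2);st()
E
```

```text
t 16.02 p [0.5385 0.2231 0.1325] F [0.3 0.1 0.8] M [-0.08  0.12  0.01] open 0.0745 fp 0.0 q [ 0.27  0.36  1.64 -0.    1.14  0.73]
t 16.8 p [0.5379 0.2231 0.1322] F [-1.2  0.7  3.1] M [0.01 0.29 0.  ] open 0.0439 fp 6.0 q [0.27 0.36 1.64 0.   1.14 0.73]
```

```bash
python3 - <<'E'
from h import *
gripper_to(0.0,40);st()
r.move_l([.538,.223,.1274],vel=.02,guard=30);r.hold(.2);st()
for a in(-6,14,36):
    r.move_to([.538,.223,.1274],down(np.radians(a)));st()
E
```

```text
t 17.02 p [0.5379 0.2231 0.1321] F [-1.7 -0.1  2.8] M [ 0.09  0.37 -0.03] open 0.0432 fp 40.0 q [0.27 0.36 1.64 0.   1.14 0.73]
t 17.6 p [0.538  0.2231 0.1288] F [-3.   0.6  9.3] M [-0.09  0.71 -0.  ] open 0.0432 fp 40.0 q [0.27 0.36 1.65 0.   1.14 0.73]
t 18.02 p [0.5386 0.2232 0.129 ] F [-2.5 -0.1  9.6] M [-0.06  0.55  0.09] open 0.0432 fp 40.0 q [ 0.27  0.36  1.65 -0.    1.13  0.38]
t 18.45 p [0.5382 0.2232 0.1289] F [-3.1 -0.1  9.2] M [-0.12  0.62  0.07] open 0.0431 fp 40.0 q [0.27 0.36 1.65 0.   1.13 0.03]
t 18.91 p [0.5383 0.2232 0.129 ] F [-3.1 -0.6  9.6] M [-0.09  0.56  0.1 ] open 0.0431 fp 40.0 q [ 0.27  0.36  1.65  0.    1.13 -0.36]
```

```bash
python3 - <<'E'
from h import *
print(r.move_l([.538,.223,.1345],vel=.02,guard=16));r.hold(.1);st()
E
```

```text
False
t 19.52 p [0.5379 0.2229 0.134 ] F [-0.5 -0.1 -0.3] M [ 0.11  0.09 -0.  ] open 0.0432 fp 40.0 q [ 0.27  0.36  1.64 -0.    1.15 -0.35]
```

```bash
python3 - <<'E'
from h import *
print(r.move_l([.538,.223,.182],vel=.05,guard=12));r.hold(.5);st()
for cm in("side","top"):
    im=vision.snapshot(cm);cv2.imwrite(f"pics/{cm}4.png",im[:,:,::-1])
    for t in("barrel","saddles","cap","bottle"):print(cm,t,[(np.round(d["at"],3).tolist(),round(d["score"],2)) for d in models.mark_of(t,cm)[:3]])
a=cv2.imread("pics/side4.png")[100:300,280:480];b=cv2.imread("pics/top4.png")[150:350,330:530]
cv2.imwrite("pics/j4.png",cv2.resize(np.hstack([a,b]),None,fx=2,fy=2,interpolation=cv2.INTER_CUBIC))
E
```

```text
False
t 21.12 p [0.538  0.223  0.1819] F [-0.8 -0.2  0. ] M [-0.    0.03  0.01] open 0.0434 fp 40.0 q [ 0.27  0.32  1.57 -0.    1.26 -0.35]
side barrel [([0.426, 0.215, 0.055], 0.64)]
side saddles [([0.427, 0.215, 0.053], 0.84)]
side cap [([0.54, 0.219, 0.159], 0.55), ([0.402, 0.373, -0.002], 0.52)]
side bottle []
top barrel [([0.43, 0.214, 0.054], 0.87)]
top saddles [([0.428, 0.215, 0.053], 0.92)]
top cap [([0.404, 0.371, -0.002], 0.72), ([0.54, 0.219, 0.161], 0.48)]
top bottle [([0.539, 0.222, 0.012], 0.71)]
```

View pics/j4.png

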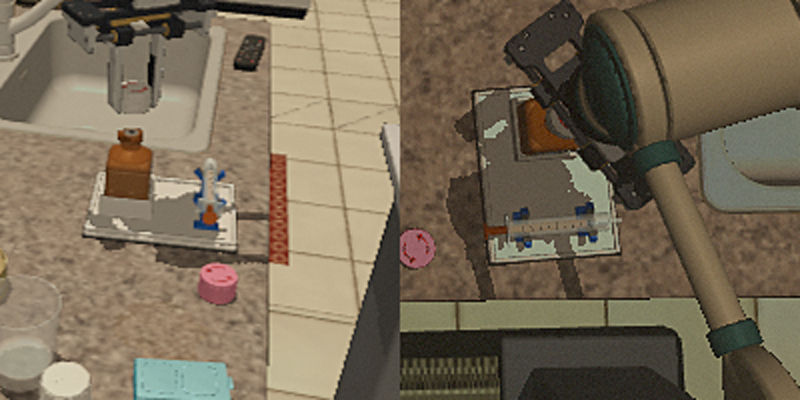

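The cap is held upright (side crop (135,90)) above the open bottle mouth (130,135). The bottle is still seated in its pocket and the syringe is still in the notches.

```bash
python3 -c "
from plant import r
print(r.sign_off())"
```

```text
the job is handed in; nothing more can be done
None
```

The job is handed in: the syringe rests level in both notches, and the cap is off and held upright about 4 cm above the open bottle, which is still seated in its pocket (last clock reading before hand-in 21 s of the 56 s allowed).

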